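# Check a lead screw's pitch with a comb leaf

### The arm

A 6-joint arm with a two-finger parallel gripper is mounted at the origin on a cart in front of the work surface, level with it; the furniture and walls round the work are solid. World frame = base frame: x ahead of the robot, y to its left, z up, the work surface at z = 0. Lengths are in m, angles in rad, forces in N, time in s.
With the tool pointing down it reaches from about 0.35 to 0.975 m from the base axis. Payload 17.4 kg.
Tool frame: the origin (TCP) lies between the finger pads; the fingertips stand 25 mm ahead of it and the grasp point (between the pads) lies 6 mm ahead of it; z points along the fingers, y is the line along which they close (so a half turn about z gives the same grasp; the last joint's range is limited). The gripper opens to 85 mm and grips with 20 to 120 N. Pads are 22 mm wide; open, the fingers measure 114 mm over their backs; the gripper's body (76 mm by 85 mm) begins 54 mm behind the grasp point. The pads swing forward as they close: fully open they stand 13 mm farther back than shut.
Start: joints at [-1.386, 0.116, 1.442, -0, 1.584, -0.038], TCP at [0.149, -0.658, 0.256] pointing down, gripper open.
Joint ranges: [-2.83, 2.83], [-0.83, 2.19], [0.07, 2.5], [-1.14, 4.28], [0.01, 3], [-2.97, 2.97]. Speed limits (rad/s): [1.89, 1.89, 2.22, 3.14, 3.14, 3.14].

### API

Orientations are given as a unit quaternion [x, y, z, w].
In Python, from station import manip gives the robot as it stands.
- The arm moves only by the shell command python3 -m pendant 'ROWS' [OPENING] [FORCE]. ROWS is JSON, one flat list of numbers, 4 for each row, row after row: the shift along the world's x, y, z each as a share of 0.03 m, from -1 to 1, then the turn about the world's z as a share of 360 degrees, from -1 to 1. A call has exactly 10 rows; each row shifts and turns the commanded pose from where the row before left it; what a row does not reach is not made up. A row lasts 1/8 s, in which the tool goes at most 62.5 mm and 10.7 degrees, less where a joint would pass 70% of its speed; a pose out of reach is approached as far as the arm can. A call with a number of a shift or a turn outside -1 to 1 is refused whole. A call with a gripper value outside its range is refused whole. OPENING is the opening, from 0 (shut) to 1 (fully open), set as the call begins (- or left out, the last holds). The fingers move at their own pace and stop on an object; FORCE is the grip in N (left out, the last holds). Time passes only in rows, so rows that do not move let the fingers close, or fill a call up. It gives the time, the measured TCP pose, the force, the opening and the grip force at its end, in the units of the state.
- manip.state(): the state, without advancing time (a new reading comes with each control period).
- manip.grab_frame(name): name is "side" or "top" or "wrist"; returns a dict with "frame" (400x640x3 uint8, blue, green, red), "K" (3x3 intrinsics, pixels), "D" ([k1, k2, p1, p2, k3] as OpenCV has them; the pictures are not rectified), "rvec" (rotation vector, rad) and "tvec" (3), from world to camera coordinates, as OpenCV has them. Camera axes: x right, y down, z forward; pixel columns grow to the right and rows downward; lengths in m; the calibration is good to about 2 mm. A picture is of the moment at which its call begins. There is no depth.
- manip.sign_off(): hands the job in; it is judged then, once.
The state is a dict: "time_s": time; "q": joint angles; "joint_velocities": joint speeds; "tau": joint torques, N m; "tool_pos": TCP position; "ee_rot": TCP orientation; "force": force on the tool from outside, world axes, zero at the start; "wrist_torque": the same for the moment, N m; "opening": opening from 0.0 (shut) to 1.0 (fully open); "gripper_force": force on a finger pad.
Only numpy, scipy, OpenCV 4.12 (cv2) and the standard library are available. Lean on these libraries where they do the work, as an engineer would, in place of code of your own. Each camera call takes 0.05 s, during which the arm holds its last target. There are 200 camera calls.

### The job

Check the lead screw clamped in the inspection jig: take the seven-toothed comb leaf, which fits its 12 mm thread, lay it flat on the jig's steel rest with its teeth towards the screw, and push it into the thread, roughly centred on the screw, until it sits flat: fully home along its whole length. Then, and not before, swing the keeper arm fully shut behind the seated leaf, which proves it flat and holds it there. Leave the five-toothed leaf and the other things on the tables where they are.

Things in the scene. Friction and masses are not known exactly. Their poses are not given: they have to be found in the camera images.
- jig: Low aluminium inspection jig fixed to the right-hand table, base 150 x 190 x 12 mm. Origin: centre of the base's underside, at table height. x points square to the screw, from the rest to the screw (roughly away from the robot); y along the screw (to the left); z up. All jig coordinates below are in this frame.
- rest (a point): Middle of the flat steel rest in front of the screw, at its top: jig (-28, 0, 41) mm, axes as the jig. The rest is 84 mm (x) by 170 mm (y); it reaches from jig x = -70 to +14 mm. Smooth ground steel, like the leaf and the screw.
- screw_axis (a point): Point of the jig on the screw's axis, midway between the clamp blocks: jig (40, 0, 45) mm; the axis runs along y. Steel, pitch 12 mm, crests 50 mm across (so nearest the rest at jig x = 15), trapezoidal grooves 6.5 deep, 7.6 wide at the mouth, threaded from about y = -60 to +60. The screw itself lies up to 6 mm either way along y: find its grooves by eye or feel.
- seat (a point): Where the centre of the seven-toothed leaf comes when fully seated, apart from y: jig (3.5, 0, 45) mm, axes as the jig; its back edge is then at jig x = -13.5. With its teeth on the crests instead of in the grooves it stands 5.5 mm further back. Pushing on its back edge while shifting it along y by under 12 mm lets it drop in.
- leaf_12_center (a point): Centre, half-way up, of the seven-toothed comb leaf: loose flat steel plate 34 mm (x, over the teeth) by 90 mm (y) by 8 mm, 160 g, pitch 12. x points to its teeth. Teeth 5.5 mm long, 6.1 wide at the root, 3.2 at the tip; tips at x = +17, edge between them at x = +11.5, back edge at x = -17. Starts flat on the left-hand table (top at z = 4 mm); grip it across its 34 mm.
- leaf_16: The other comb leaf, to be left alone: same outline (34 x 90 x 8 mm) but only five, coarser teeth, 7.5 mm long, pitch 16 mm. Origin: centre of its underside; x points towards its teeth.
- keeper (a joint): Angle of the jig's keeper arm, a steel bar 12 mm wide and 95 mm long on an upright pivot, jig z = 42 to 53 mm. 0 = fully shut, along -y, 0.8 mm behind the back edge of a seated leaf; it cannot get there if the leaf stands out. About 1.5 = open, along jig -x. At angle q it points along jig (-sin q, -cos q). It stays where it is left (friction 0.06 N m).
- keeper_pivot (a point): Axis of the keeper arm's upright pivot, half-way up the bar: jig (-20.3, 72, 47.5) mm.
- keeper_knob (a point): Middle of the upright black knob (14 mm diameter, 25 mm tall, top at jig z = 78 mm) on the keeper arm, 86 mm from its pivot; push it sideways to swing the arm.
- tape_roll: Roll of brown packing tape lying flat, 115 x 122 x 48 mm, bystander; origin at the centre of its underside.
- charger: Black car charger standing on its wide end, 26 mm diameter, 58 mm tall, bystander; origin at the centre of its underside.
- battery: Green and white D cell standing upright, 33 mm diameter, 62 mm tall, bystander; origin at the centre of its underside.
- leaf_12: The same seven-toothed leaf; origin 4 mm below its centre, at the centre of its underside.

How it is judged:
By the outcome, as a careful person would: the job done as asked, in the order asked, and still so for the second after the job is handed in, with the robot touching nothing.
It also fails if it takes over 72 s, if anything falls off the work surface, if the arm or the gripper's body presses on something with over 40 N, if the wrist force passes 120 N, or if a joint passes its speed limit or range.

## Working session

There is one attempt and no reset: what is moved stays moved. The work goes in short steps, Python scripts to look and compute and a shell command to move; the robot and the scene stay as the last step left them, time stands still between calls to the robot, and variables do not carry over. Pictures are saved under pics/ and viewed, at most 10 in all, crops included, and the job is handed in when it is done.

```bash
mkdir -p pics; ls; cat > h.py <<'E'
import numpy as np, cv2
from station import manip
def cam(n):
    f=manip.grab_frame(n); return f
def ray(f,uv):
    K,D=np.array(f["K"]),np.array(f["D"],float)
    R,_=cv2.Rodrigues(np.array(f["rvec"],float)); t=np.array(f["tvec"],float).ravel()
    p=cv2.undistortPoints(np.array(uv,float).reshape(-1,1,2),K,D).reshape(-1,2)
    d=np.c_[p,np.ones(len(p))]@R
    return -R.T@t,d
def onz(f,uv,z):
    c,d=ray(f,uv); return c+d*((z-c[2])/d[:,2])[:,None]
def tri(fa,ua,fb,ub):
    out=[]
    ca,da=ray(fa,ua);cb,db=ray(fb,ub)
    for a,b in zip(da,db):
        s=np.linalg.lstsq(np.c_[a,-b],cb-ca,rcond=None)[0]
        out.append(np.r_[(ca+a*s[0]+cb+b*s[1])/2,np.linalg.norm(ca+a*s[0]-cb-b*s[1])])
    return np.array(out)
def proj(f,P):
    return cv2.projectPoints(np.array(P,float).reshape(-1,3),np.array(f["rvec"],float),np.array(f["tvec"],float),np.array(f["K"]),np.array(f["D"],float))[0].reshape(-1,2)
E
python3 - <<'E'
from h import *
import pickle
fs={n:cam(n) for n in("side","top","wrist")}
pickle.dump(fs,open('f0.pkl','wb'))
for n in fs: cv2.imwrite(f'pics/{n}0.png',fs[n]["frame"]); print(n,ray(fs[n],[[320,200]]))
print(manip.state())
E
```

```text
pics
side (array([ 0.44709674, -0.56852551,  0.59754865]), array([[ 0.28975223,  0.71890108, -0.63207067]]))
top (array([0.50671226, 0.06733219, 0.96681578]), array([[ 0.17742453,  0.00862505, -0.98429077]]))
wrist (array([ 0.22098386, -0.64282026,  0.37260958]), array([[-0.29850135, -0.04777287, -0.95345994]]))
{'time_s': 0.15, 'q': array([-1.38580732e+00,  1.16394323e-01,  1.44209445e+00, -1.34060695e-05,
        1.58399986e+00, -3.78260983e-02]), 'joint_velocities': array([-1.71852146e-03, -1.45325912e-03, -1.93170742e-03,  7.88212067e-05,
        6.60134437e-04,  1.33101324e-03]), 'tau': array([ 7.59892700e-04, -7.32512498e+01, -6.32850480e+01, -6.81236520e-05,
        4.98982030e-03, -1.68248850e-06]), 'tool_pos': array([ 0.14910832, -0.65820721,  0.25573004]), 'ee_rot': array([ 9.93800504e-01,  1.11177141e-01, -3.96184800e-05, -4.46286523e-04]), 'force': array([ 0.10858591,  0.52094142, -0.989037  ]), 'wrist_torque': array([-0.0276472 ,  0.0060932 ,  0.01898617]), 'gripper_force': 0.0, 'opening': 0.9977148076263175}
```

View pics/top0.png

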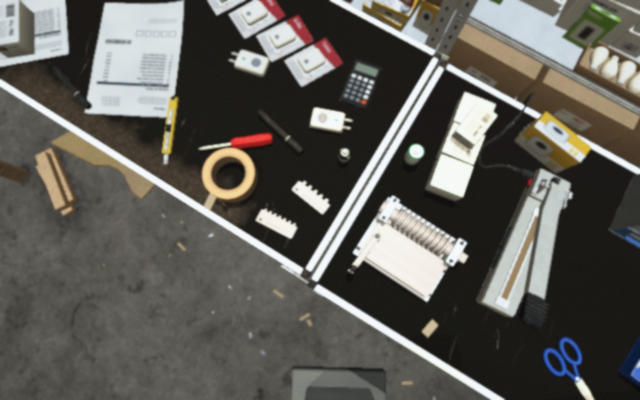

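View pics/side0.png

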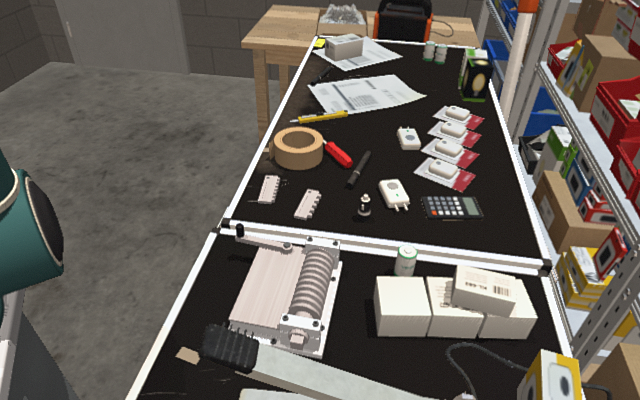

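The top view has the two leaves at about (311,196) and (276,222), and the jig at about (410,245) with the keeper open, its knob near (352,268). In the side view the leaves are at (307,204) and (268,189). I'll enlarge both views to count teeth and pick corners.

```bash
python3 - <<'E'
import pickle,cv2,numpy as np
f=pickle.load(open('f0.pkl','rb'))
t=f['top']['frame'];s=f['side']['frame']
def cr(im,x,y,w,h,k,):return cv2.resize(im[y:y+h,x:x+w],None,fx=k,fy=k,interpolation=cv2.INTER_CUBIC)
c=np.zeros((600,800,3),np.uint8)
a=cr(t,250,170,85,75,4.7);c[:a.shape[0],:a.shape[1]]=a[:600,:800]   # leaves top
a=cr(s,250,165,85,60,4.7);c[:a.shape[0],400:400+a.shape[1]]=a[:, :400]
a=cr(t,340,190,133,120,2);b=cr(t,340,190,133,80,3)
a=cr(t,340,190,133,82,3.0) if 0 else cr(t,340,190,133,120,2)
c[360:600,:266]=a
a=cr(s,225,225,125,133,1.8);c[360:360+a.shape[0],400:400+a.shape[1]]=a[:240]
cv2.imwrite('pics/comp0.png',c)
E
```

```text
(no output)
```

View pics/comp0.png

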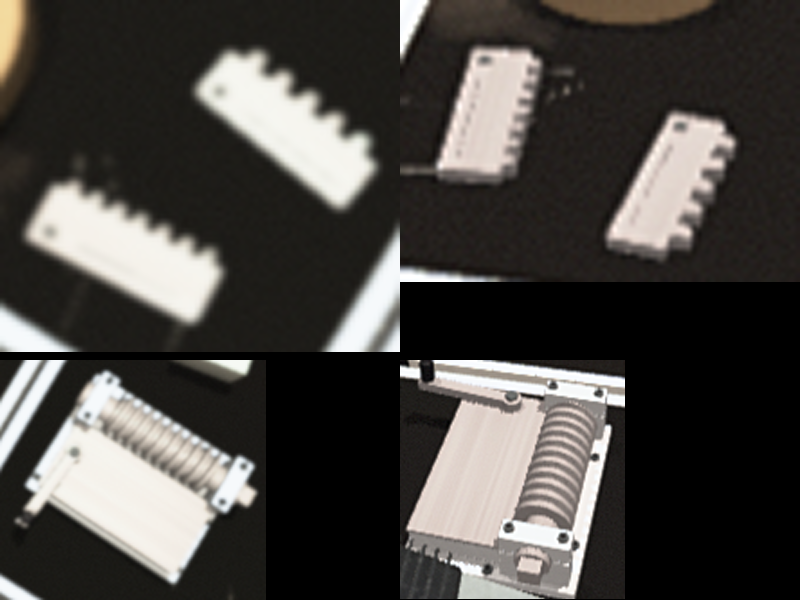

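Counting teeth, the seven-toothed leaf is the lower-left one in the top view (centre about (276,222)) and the left one in the side view. The five-toothed leaf is the other. Next I triangulate the leaf corners, the keeper pivot and the knob.

```bash
python3 - <<'E'
from h import *
import pickle
f=pickle.load(open('f0.pkl','rb'));t=f['top'];s=f['side']
T=lambda x,y:(250+x/4.7,170+y/4.7); S=lambda x,y:(250+(x-400)/4.7,165+y/4.7)
T2=lambda x,y:(340+x/2,190+(y-360)/2); S2=lambda x,y:(225+(x-400)/1.8,225+(y-360)/1.8)
np.set_printoptions(precision=4,suppress=True)
tp=[T(26,238),T(195,323),T(222,268),T(58,180),T(50,232),T2(75,453),T2(22,517),T2(83,412),T2(245,468),T2(105,381)]
sp=[S(473,48),S(438,170),S(517,172),S(541,55),S(485,60),S2(512,397),S2(427,368),S2(550,386),S2(508,527),S2(602,394)]
r=tri(t,tp,s,sp)
print(r)
print(np.linalg.norm(r[0,:2]-r[1,:2]),np.linalg.norm(r[1,:2]-r[2,:2]))
g=onz(t,tp[:5],0.008); print(g); 
d=g[0]-g[1]; print(np.degrees(np.arctan2(d[1],d[0])), np.linalg.norm(d),np.linalg.norm(g[2]-g[1]))
E
```

```text
[[ 0.6302  0.2179  0.013   0.0028]
 [ 0.5919  0.1365  0.0118  0.0026]
 [ 0.6212  0.1242  0.0115  0.0088]
 [ 0.6591  0.2042  0.0113  0.0038]
 [ 0.6331  0.2067  0.0131  0.0024]
 [ 0.5972 -0.0481  0.055   0.0034]
 [ 0.529   0.008   0.0645  0.0029]
 [ 0.6364 -0.0548  0.064   0.0032]
 [ 0.5626 -0.2129  0.0902  0.036 ]
 [ 0.6749 -0.0797  0.0625  0.0059]]
0.08996996791575505 0.03183938250354465
[[0.6295 0.2189 0.008 ]
 [0.5909 0.137  0.008 ]
 [0.6172 0.1251 0.008 ]
 [0.6577 0.205  0.008 ]
 [0.6326 0.2076 0.008 ]]
64.81136683439932 0.09054388866614617 0.028885259288014022
```

```bash
python3 -m pendant '[0.67,0.915,0,0.006,0.67,0.915,0,0.006,0.67,0.915,0,0.006,0.67,0.915,0,0.006,0.67,0.915,0,0.006,0.67,0.915,0,0.006,0.67,0.915,0,0.006,0.67,0.915,0,0.006,0.67,0.915,0,0.006,0.67,0.915,0,0.006]' 1
python3 -m pendant '[0.67,0.915,0,0.006,0.67,0.915,0,0.006,0.67,0.915,0,0.006,0.67,0.915,0,0.006,0.67,0.915,0,0.006,0.67,0.915,0,0.006,0.67,0.915,0,0.006,0.67,0.915,0,0.006,0.67,0.915,0,0.006,0,0,0,0]'
python3 - <<'E'
from h import *
import pickle
f=cam('wrist'); pickle.dump(f,open('w1.pkl','wb')); cv2.imwrite('pics/w1.png',cv2.resize(f['frame'],(800,500),interpolation=cv2.INTER_CUBIC)); print(ray(f,[[320,200]]))
E
```

```text
time_s: 1.4
tool_pos: [0.3506, -0.3828, 0.2562]
ee_rot: [0.955, 0.296, -0.0, -0.0]
force: [-0.0, -0.5, 0.3]
opening: 1.0
gripper_force: 0.0
time_s: 2.65
tool_pos: [0.5317, -0.1353, 0.2559]
ee_rot: [0.891, 0.454, -0.0, -0.0]
force: [0.0, -0.5, -0.1]
opening: 0.995
gripper_force: 0.0
(array([ 0.57510726, -0.07646163,  0.37283766]), array([[-0.19220709, -0.23249393, -0.95366355]]))
```

View pics/w1.png

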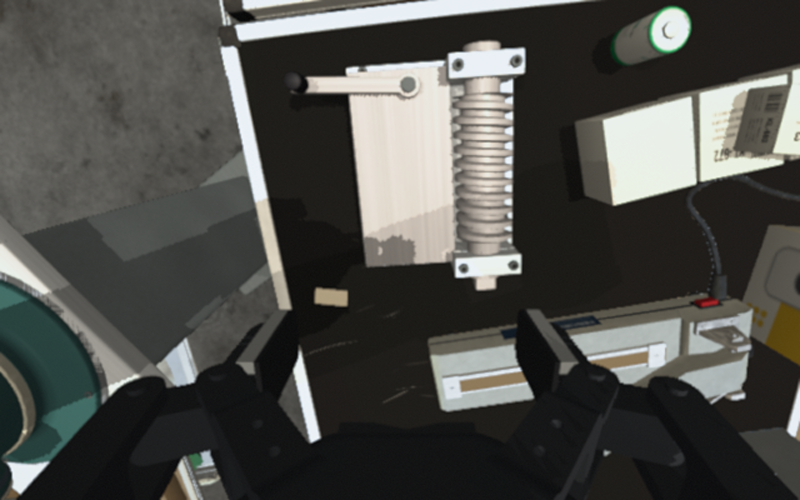

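The wrist view (scaled 800x500) shows the rest's back corners at (347,67) and (366,267), the pivot at (408,84), the knob at (293,82) and the screw between clamp blocks at x of about 485. I fit the jig pose from these.

```bash
cat > jig.py <<'E'
from h import *
import pickle
from scipy.optimize import least_squares
f=pickle.load(open('f0.pkl','rb'));t=f['top'];s=f['side'];w=pickle.load(open('w1.pkl','rb'))
def J(p,P):
    c,S=np.cos(p[3]),np.sin(p[3]);P=np.array(P,float)
    return np.c_[p[0]+c*P[:,0]-S*P[:,1],p[1]+S*P[:,0]+c*P[:,1],p[2]+P[:,2]]
W=lambda x,y:(x/1.25,y/1.25)
obs=[(w,W(347,67),(-.07,.085,.041)),(w,W(366,267),(-.07,-.085,.041)),(w,W(408,84),(-.0203,.072,.054)),
(t,(377.5,236.5),(-.0203,.072,.054)),(s,(287.2,245.6),(-.0203,.072,.054))]
fun=lambda p:np.concatenate([(proj(a,J(p,[P]))[0]-u) for a,u,P in obs])
if __name__=='__main__':
    np.set_printoptions(precision=4,suppress=True)
    r=least_squares(fun,[.575,-.12,0,-.57]);p=r.x
    print(p,np.degrees(p[3]));print(r.fun.reshape(-1,2))
    print(tri(w,[W(408,84),W(293,82)],t,[(377.5,236.5),(351,268.5)]))
    print('knob',J(p,[(-.0203-.086,.072,.078)]),'proj',proj(w,J(p,[(-.0203-.086,.072,.078),(.04,.06,.045),(.04,-.06,.045),(.014,-.085,.041)]))*1.25)
    np.save('jig.npy',p)
E
python3 jig.py
```

```text
[ 0.5769 -0.1172  0.0009 -0.5752] -32.954215581577024
[[ 0.2157  3.1409]
 [-1.0434 -0.6947]
 [ 0.5997 -1.4193]
 [-0.973  -1.7005]
 [-0.3098 -0.99  ]]
[[ 0.5963 -0.047   0.0597  0.0024]
 [ 0.5268  0.0075  0.0612  0.0018]]
knob [[0.5269 0.0011 0.0789]] proj [[292.1716  85.0982]
 [482.6899  95.3183]
 [482.25   235.8605]
 [453.654  261.7193]]
```

```bash
python3 -m pendant '[0.31,1,-0.2,0.003,0.31,1,-0.2,0.003,0.31,1,-0.2,0.003,0.31,1,-0.2,0.003,0.31,1,-0.2,0.003,0.31,1,-0.2,0.003,0.31,1,-0.2,0.003,0.31,1,-0.2,0.003,0.31,1,-0.2,0.003,0.31,1,-0.2,0.003]'
python3 - <<'E'
from h import *
import pickle
f=cam('wrist'); pickle.dump(f,open('w2.pkl','wb')); im=f['frame']
np.set_printoptions(precision=4,suppress=True)
c=np.array([.6259,.1703,.012]);a=np.radians(-25.2);ex=np.array([np.cos(a),np.sin(a),0]);ey=np.array([-ex[1],ex[0],0])
P=[c-.017*ex+.045*ey,c-.017*ex-.045*ey,c+.017*ex-.045*ey,c+.017*ex+.045*ey]
u=proj(f,P);print(u,manip.state()['tool_pos'])
m=u.mean(0).astype(int);x=max(0,min(m[0]-130,380));y=max(0,min(m[1]-90,220));print(x,y)
cv2.imwrite('pics/w2.png',cv2.resize(im[y:y+180,x:x+260],None,fx=3,fy=3,interpolation=cv2.INTER_CUBIC))
E
```

```text
time_s: 3.95
tool_pos: [0.6243, 0.1631, 0.1961]
ee_rot: [0.845, 0.534, -0.0, 0.0]
force: [-1.0, 0.4, 0.8]
opening: 0.998
gripper_force: 0.0
[[306.0828 128.4772]
 [307.8877 213.9948]
 [339.5047 213.9004]
 [340.4405 128.358 ]] [0.6246 0.1659 0.195 ]
193 81
```

View pics/w2.png

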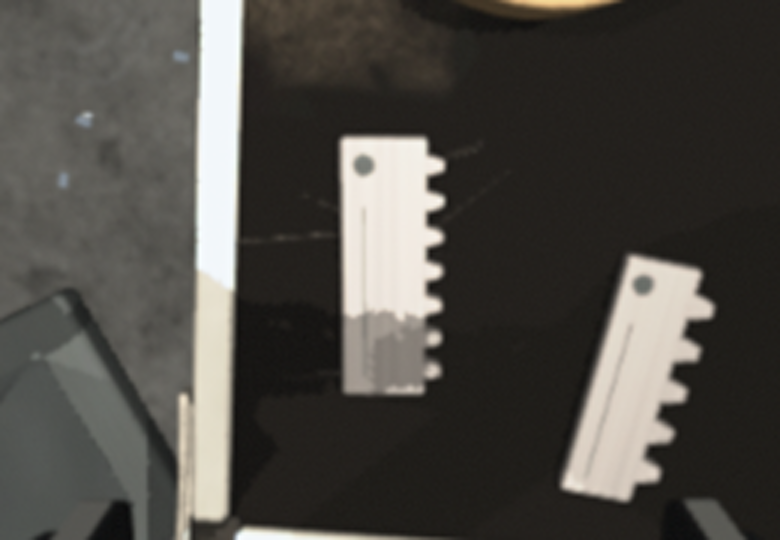

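```bash
python3 - <<'E'
from h import *
import pickle
np.set_printoptions(precision=4,suppress=True)
f=pickle.load(open('w2.pkl','rb'))
u=[(193+x/3,81+y/3) for x,y in [(340,136),(342,394),(441,370),(445,165)]]
g=onz(f,u,.012);print(g)
d=g[0]-g[1];ang=np.degrees(np.arctan2(d[1],d[0]));ey=d/np.linalg.norm(d);ex=np.array([ey[1],-ey[0],0])
print(ang-90,np.linalg.norm(d),(g[3]-g[0])@ex,(g[2]-g[1])@ex)
c=(g[0]+g[1])/2+.017*ex;print('c',c);s=manip.state();print(s['tool_pos'],s['ee_rot'],'go',(c-s['tool_pos'])/.03)
q=s['ee_rot'];print('tool y',np.degrees(2*np.arctan2(q[1],q[0]))-90)
t0=pickle.load(open('f0.pkl','rb'))
# height check
T=lambda x,y:(250+x/4.7,170+y/4.7)
print(tri(f,u[:2],t0['top'],[T(26,238),T(195,323)]))
E
```

```text
[[0.6308 0.22   0.012 ]
 [0.5913 0.1389 0.012 ]
 [0.6271 0.132  0.012 ]
 [0.6581 0.1966 0.012 ]]
-25.966066083324208 0.0901829506131157 0.034803459731035845 0.035204149262464804
c [0.6264 0.172  0.012 ]
[0.6246 0.1659 0.195 ] [ 0.8448  0.535  -0.0002 -0.0006] go [ 0.0599  0.2056 -6.0985]
tool y -25.30739701607709
[[0.6301 0.2197 0.0029 0.0001]
 [0.5907 0.1373 0.0073 0.0008]]
```

```bash
python3 -m pendant '[0.02,0.07,-0.5,-0.001,0.02,0.07,-0.6,-0.001,0.02,0.06,-0.6,0,0,0,-0.6,0,0,0,-0.6,0,0,0,-0.6,0,0,0,-0.6,0,0,0,-0.5,0,0,0,-0.4,0,0,0,0,0]' 0.55
python3 -m pendant '[0,0,-0.07,0,0,0,-0.07,0,0,0,-0.07,0,0,0,-0.07,0,0,0,-0.07,0,0,0,-0.07,0,0,0,-0.05,0,0,0,0,0,0,0,0,0,0,0,0,0]'
python3 - <<'E'
from h import *
s=manip.state();print(s['tool_pos'],s['force'],s['opening'])
f=cam('wrist');cv2.imwrite('pics/w3.png',f['frame'][100:400,120:520])
E
```

```text
time_s: 5.25
tool_pos: [0.6255, 0.1692, 0.0453]
ee_rot: [0.849, 0.529, -0.001, -0.0]
force: [-0.4, 0.2, 0.4]
opening: 0.548
gripper_force: 0.0
time_s: 6.5
tool_pos: [0.6259, 0.1692, 0.0323]
ee_rot: [0.849, 0.529, 0.0, 0.0]
force: [0.4, 0.2, 0.2]
opening: 0.549
gripper_force: 0.0
[0.62589042 0.16922268 0.03226965] [0.37395082 0.22617116 0.21109098] 0.5488740119390014
```

View pics/w3.png

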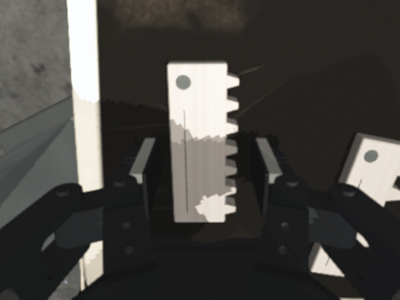

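```bash
python3 -m pendant '[0.02,0.07,-0.04,0,0,0,-0.04,0,0,0,-0.03,0,0,0,0,0,0,0,0,0,0,0,0,0,0,0,0,0,0,0,0,0,0,0,0,0,0,0,0,0]'
python3 -m pendant '[0,0,0,0,0,0,0,0,0,0,0,0,0,0,0,0,0,0,0,0,0,0,0,0,0,0,0,0,0,0,0.3,0,0,0,0.5,0,0,0,0.5,0,0,0,0.5,0]' 0 60
```

```text
time_s: 7.8
tool_pos: [0.6264, 0.1713, 0.0289]
ee_rot: [0.849, 0.529, -0.0, 0.0]
force: [-0.2, -0.1, 0.2]
opening: 0.55
gripper_force: 0.0$: bad value
```

```bash
python3 -m pendant '[0,0,0,0,0,0,0,0,0,0,0,0,0,0,0,0,0,0,0,0,0,0,0,0,0,0,0.2,0,0,0,0.5,0,0,0,0.7,0,0,0,0.7,0]' 0 60
```

```text
time_s: 9.05
tool_pos: [0.6267, 0.1714, 0.094]
ee_rot: [0.849, 0.529, 0.0, 0.0]
force: [-0.1, 0.7, 0.0]
opening: 0.362
gripper_force: 59.5
```

```bash
python3 -m pendant '[-0.1,-0.5,0.5,0,-0.26,-0.95,0.5,-0.002,-0.26,-0.96,0.5,-0.002,-0.26,-0.96,0.3,-0.002,-0.26,-0.96,0,-0.003,-0.26,-0.96,0,-0.003,-0.26,-0.96,0,-0.003,-0.26,-0.96,0,-0.002,-0.26,-0.95,0,-0.002,-0.26,-0.94,0,0]'
python3 - <<'E'
from h import *
import pickle
f=cam('wrist'); pickle.dump(f,open('w4.pkl','wb')); print(manip.state()['tool_pos'],manip.state()['ee_rot'])
cv2.imwrite('pics/w4.png',cv2.resize(f['frame'][50:330,130:510],None,fx=2.1,fy=2.1,interpolation=cv2.INTER_CUBIC))
E
```

```text
time_s: 10.3
tool_pos: [0.5524, -0.1033, 0.1466]
ee_rot: [0.879, 0.477, 0.0, 0.0]
force: [1.2, -0.3, -1.6]
opening: 0.363
gripper_force: 59.5
[ 0.55172066 -0.105669    0.14651251] [ 8.78951497e-01  4.76910666e-01 -3.61073875e-04  5.93063198e-04]
```

View pics/w4.png

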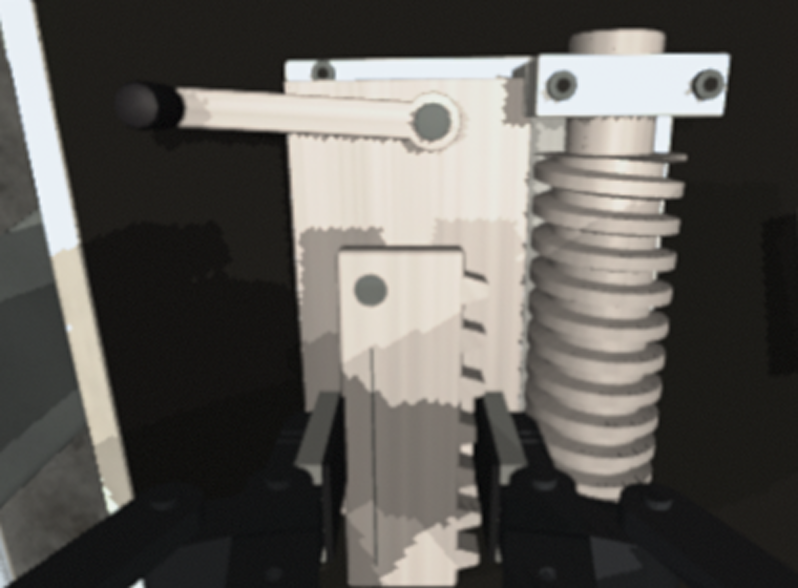

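```bash
cat > warp.py <<'E'
from jig import *
w4=pickle.load(open('w4.pkl','rb'))
V=lambda x,y:(130+x/2.1,50+y/2.1)
obs[0]=(w4,V(286,80),(-.07,.085,.041)); obs.append((w4,V(432,122),(-.0203,.072,.054)))
import sys
def fit(p0=[.575,-.12,0,-.57]): return least_squares(fun,p0)
def warp(f,p,name,x0=-30,x1=50,y0=-65,y1=65,z=.045,k=6):
    xs=np.arange(x0,x1,1/k);ys=np.arange(y1,y0,-1/k)
    X,Y=np.meshgrid(ys,xs)  # image: cols y decreasing, rows x increasing
    P=J(p,np.c_[Y.ravel(),X.ravel(),np.full(X.size,z*1000)]/1000)
    u=proj(f,P).reshape(X.shape+(2,)).astype(np.float32)
    im=cv2.remap(f['frame'],u[...,0],u[...,1],cv2.INTER_CUBIC)
    for y in range(y0,y1+1,5):
        c=int((y1-y)*k)
        cv2.line(im,(c,0),(c,6 if y%10 else 14),(0,0,255),1)
    for x in range(x0,x1,5): cv2.line(im,(0,int((x-x0)*k)),(6,int((x-x0)*k)),(0,255,0),1)
    cv2.line(im,(0,int((15-x0)*k)),(20,int((15-x0)*k)),(255,0,0),2)
    cv2.imwrite(name,im)
E
python3 - <<'E'
from warp import *
np.set_printoptions(precision=4,suppress=True)
r=fit();p=r.x;print(p,np.degrees(p[3]));print(r.fun.reshape(-1,2));np.save('jig.npy',p)
warp(w4,p,'pics/wp4.png')
E
```

```text
[ 0.5763 -0.1182 -0.001  -0.5717] -32.753456594687165
[[-0.5505  0.7601]
 [-0.4456 -0.1158]
 [ 0.4892  0.199 ]
 [-0.623  -1.2104]
 [-0.574   0.2875]
 [ 0.4414 -0.5435]]
```

View pics/wp4.png

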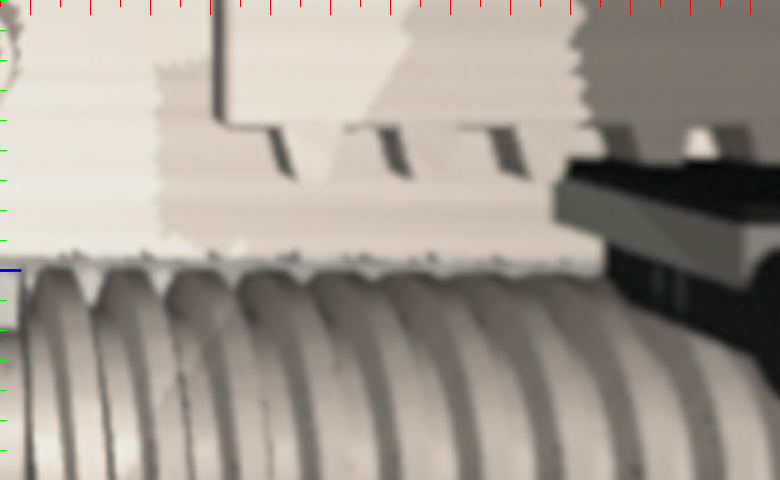

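```bash
cat > inj.py <<'E'
from h import *
p=np.load('jig.npy')
ex=np.array([np.cos(p[3]),np.sin(p[3])]);ey=np.array([-ex[1],ex[0]])
def toj(P): d=np.asarray(P)[...,:2]-p[:2]; return np.stack([d@ex,d@ey],-1)*1000
def tool(): 
    s=manip.state();q=s['ee_rot'];return toj(s['tool_pos']),s['tool_pos'][2],np.degrees(2*np.arctan2(q[1],q[0])-p[3])-90,s['force']
def mv(jx,jy): return (ex*jx+ey*jy)/30
E
python3 - <<'E'
from inj import *
import pickle
f=pickle.load(open('w4.pkl','rb'));V=lambda x,y:(130+x/2.1,50+y/2.1)
np.set_printoptions(precision=3,suppress=True)
print(toj(onz(f,[V(340,251),V(462,249),V(340,400),V(462,380)],.1295)))
t=tool();print(t,'ex',ex,'ey',ey)
print('to (-30,1.5):',mv(*(np.array([-30,1.5])-t[0])))
E
```

```text
[[-43.05   45.027]
 [-16.464  45.383]
 [-44.321   9.496]
 [-15.82   14.493]]
(array([-27.506,  -2.765]), np.float64(0.14651251399651669), np.float64(-0.2788757135570421), array([-0.151, -2.462, -0.86 ])) ex [ 0.841 -0.541] ey [0.541 0.841]
to (-30,1.5): [0.007 0.165]
```

```bash
python3 -m pendant '[0,0.06,-0.2,0,0,0.06,-0.3,0,0,0.045,-0.3,0,0,0,-0.3,0,0,0,-0.3,0,0,0,-0.3,0,0,0,-0.3,0,0,0,-0.15,0,0,0,0,0,0,0,0,0]' - 30
python3 - <<'E'
from inj import *
print(tool())
E
python3 -m pendant '[0,0,-0.06,0,0,0,-0.06,0,0,0,-0.06,0,0,0,-0.06,0,0,0,-0.06,0,0,0,-0.06,0,0,0,0,0,0,0,0,0,0,0,0,0,0,0,0,0]'
python3 - <<'E'
from inj import *
print(tool())
E
```

```text
time_s: 11.6
tool_pos: [0.5534, -0.0968, 0.0818]
ee_rot: [0.879, 0.477, 0.0, 0.0]
force: [0.5, 0.4, -0.7]
opening: 0.361
gripper_force: 59.6
(array([-30.88572315,   5.61824048]), np.float64(0.08176265739418538), np.float64(-0.20317937869589286), array([ 0.49359757,  0.39283584, -0.67474918]))
time_s: 12.85
tool_pos: [0.5533, -0.0967, 0.0707]
ee_rot: [0.879, 0.478, 0.0, 0.0]
force: [-0.5, -0.0, -0.8]
opening: 0.362
gripper_force: 59.6
(array([-31.05731454,   5.59543451]), np.float64(0.07066571122199519), np.float64(-0.19934160182046412), array([-0.54597632, -0.02914901, -0.81951212]))
```

```bash
python3 -m pendant '[-0.028,-0.059,0,0,-0.027,-0.059,0,0,0,0,-0.05,0,0,0,-0.05,0,0,0,-0.04,0,0,0,0,0,0,0,0,0,0,0,0,0,0,0,0,0,0,0,0,0]'
python3 - <<'E'
from inj import *
import pickle
print(tool())
f=cam('wrist');pickle.dump(f,open('w5.pkl','wb'))
cv2.imwrite('pics/w5.png',cv2.resize(f['frame'][50:330,130:510],None,fx=2.1,fy=2.1,interpolation=cv2.INTER_CUBIC))
E
```

```text
time_s: 14.1
tool_pos: [0.5516, -0.1003, 0.0664]
ee_rot: [0.879, 0.478, 0.0, 0.0]
force: [-1.5, -0.6, -1.1]
opening: 0.363
gripper_force: 59.6
(array([-30.53102774,   1.72779667]), np.float64(0.06641069474805406), np.float64(-0.20073085510423994), array([-1.46167492, -0.57891179, -1.05523359]))
```

```bash
python3 -m pendant '[0,0,-0.04,0,0,0,-0.03,0,0,0,0,0,0,0,0,0,0,0,0,0,0,0,0,0,0,0,0,0,0,0,0,0,0,0,0,0,0,0,0,0]'
```

```text
time_s: 15.4
tool_pos: [0.5519, -0.1003, 0.0662]
ee_rot: [0.879, 0.478, 0.0, 0.0]
force: [-8.9, 1.5, 20.4]
opening: 0.365
gripper_force: 62.9
```

View pics/w5.png

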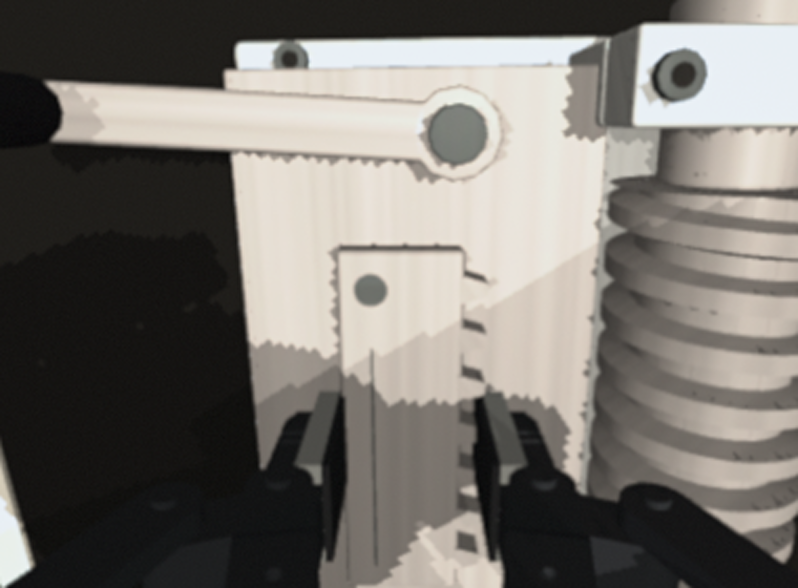

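The view shows the leaf flat over the rest, parallel to the jig, with its teeth towards the screw. The 20 N reading confirms it is touching the rest, so I release it.

```bash
python3 -m pendant '[0,0,0.03,0,0,0,0,0,0,0,0,0,0,0,0,0,0,0,0.2,0,0,0,0.4,0,0,0,0.4,0,-0.33,0.21,0,0,-0.33,0.21,0,0,-0.33,0.21,0,0]' 0.55
python3 -m pendant '[0,0,0,0,0,0,0,0,0,0,0,0,0,0,0,0,0,0,-0.2,0,0,0,-0.2,0,0,0,-0.2,0,0,0,-0.2,0,0,0,-0.1,0,0,0,0,0]' 0 30
python3 - <<'E'
from inj import *
import pickle
print(tool())
f=cam('wrist');pickle.dump(f,open('w6.pkl','wb'))
E
```

```text
time_s: 16.65
tool_pos: [0.5208, -0.0808, 0.0948]
ee_rot: [0.879, 0.478, -0.0, -0.0]
force: [0.7, 0.2, 0.2]
opening: 0.549
gripper_force: 0.0
time_s: 17.9
tool_pos: [0.5218, -0.0814, 0.068]
ee_rot: [0.879, 0.477, -0.0, -0.0]
force: [-0.3, -0.4, -0.5]
opening: -0.001
gripper_force: 0.0
(array([-65.80491211,   1.49351343]), np.float64(0.06799228043263306), np.float64(-0.2027780267617061), array([-0.27286102, -0.4086193 , -0.46436331]))
```

```bash
python3 -m pendant '[0.075,-0.048,0,0,0.075,-0.048,0,0,0.075,-0.048,0,0,0.075,-0.048,0,0,0.075,-0.048,0,0,0.075,-0.048,0,0,0.075,-0.048,0,0,0.075,-0.048,0,0,0.075,-0.048,0,0,0.075,-0.048,0,0]'
python3 - <<'E'
from inj import *
import pickle
print(tool())
f=cam('wrist');pickle.dump(f,open('w7.pkl','wb'))
p[:]=p
from jig import J
from warp import warp
warp(f,p,'pics/w7.png',x0=-40,x1=45,z=.0475)
E
```

```text
time_s: 19.2
tool_pos: [0.5445, -0.0959, 0.0682]
ee_rot: [0.879, 0.477, -0.0, 0.0]
force: [-1.0, 0.1, 0.3]
opening: -0.003
gripper_force: 0.3
(array([-38.84378103,   1.58150172]), np.float64(0.06819372488292491), np.float64(-0.20375876615656807), array([-1.02662861,  0.06761773,  0.31856478]))
```

View pics/w7.png

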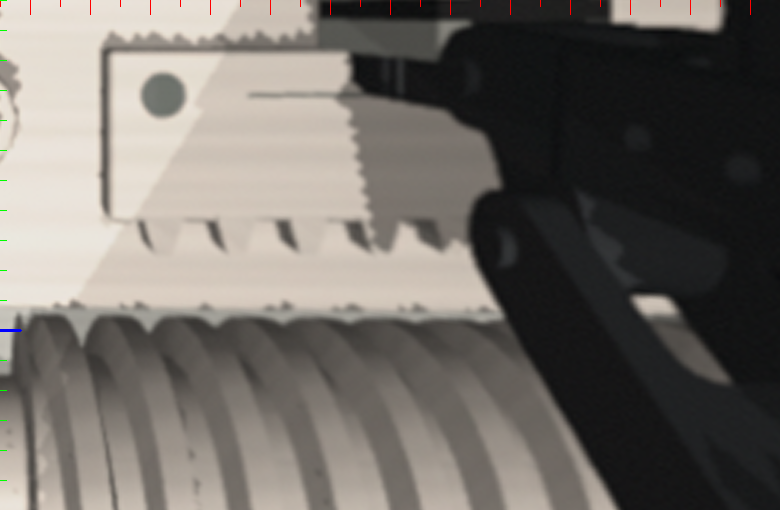

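The warped view shows the leaf's end at column 107, so its centre is near jig y = +2.2. Its back edge is at row 50 (x about -31.7) and its tips are at row 250. The grooves lie within about 1 mm of the teeth, so I push on.

```bash
python3 -m pendant '[0.042,-0.027,0,0,0.042,-0.027,0,0,0.042,-0.027,0,0,0.042,-0.027,0,0,0.042,-0.027,0,0,0.042,-0.027,0,0,0.042,-0.027,0,0,0.042,-0.027,0,0,0.042,-0.027,0,0,0.042,-0.027,0,0]'
python3 - <<'E'
from inj import *
import pickle
t=tool();print(t,t[3][:2]@ex,t[3][:2]@ey)
pickle.dump(cam('wrist'),open('w8.pkl','wb'))
E
```

```text
time_s: 20.5
tool_pos: [0.5571, -0.1039, 0.0682]
ee_rot: [0.879, 0.478, -0.0, -0.0]
force: [-0.8, 0.3, -1.3]
opening: -0.002
gripper_force: 0.2
(array([-23.96081838,   1.61269699]), np.float64(0.06819002045991904), np.float64(-0.19885180359928256), array([-0.76642552,  0.34608584, -1.25828557])) -0.8318099132913425 -0.12359513083185325
```

```bash
python3 -m pendant '[0.014,-0.009,0,0,0.014,-0.009,0,0,0.014,-0.009,0,0,0.014,-0.009,0,0,0.014,-0.009,0,0,0.014,-0.009,0,0,0.014,-0.009,0,0,0,0,0,0,0,0,0,0,0,0,0,0]'
python3 - <<'E'
from inj import *
t=tool();print(t,t[3][:2]@ex,t[3][:2]@ey)
E
```

```text
time_s: 21.8
tool_pos: [0.56, -0.1057, 0.0683]
ee_rot: [0.879, 0.478, 0.0, 0.0]
force: [-1.0, -0.2, -0.3]
opening: -0.001
gripper_force: 0.4
(array([-20.48540216,   1.66965632]), np.float64(0.06827149768610509), np.float64(-0.20022066091752322), array([-1.00712291, -0.20123899, -0.31644928])) -0.7381214203409081 -0.7141221583194595
```

```bash
python3 -m pendant '[0.014,-0.009,0,0,0.014,-0.009,0,0,0.014,-0.009,0,0,0.014,-0.009,0,0,0.014,-0.009,0,0,0,0,0,0,0,0,0,0,0,0,0,0,0,0,0,0,0,0,0,0]'
python3 - <<'E'
from inj import *
t=tool();print(t,t[3][:2]@ex,t[3][:2]@ey)
E
```

```text
time_s: 23.05
tool_pos: [0.5608, -0.1065, 0.0681]
ee_rot: [0.879, 0.478, -0.001, -0.001]
force: [-16.1, 6.6, 10.1]
opening: -0.002
gripper_force: 8.7
(array([-19.4209234 ,   1.43662723]), np.float64(0.06808491995467308), np.float64(-0.19230012936348828), array([-16.12572893,   6.56904317,  10.13868626])) -17.11585878929743 -3.199818689522769
```

```bash
cat > chk.py <<'E'
from inj import *
import pickle,sys
from warp import warp
def hole(f,name):
    warp(f,p,name,x0=-40,x1=45,z=.0475)
    g=cv2.cvtColor(cv2.imread(name),cv2.COLOR_BGR2GRAY)
    n,l,st,c=cv2.connectedComponentsWithStats((g<150).astype(np.uint8))
    for i in range(1,n):
        w,h,a=st[i,2:5]
        if 30<w<60 and 30<h<60 and a>.6*w*h: print(name,'hole x,y',-40+c[i][1]/6,65-c[i][0]/6,w,h,a)
    return g
E
python3 - <<'E'
from chk import *
g7=hole(pickle.load(open('w7.pkl','rb')),'pics/c7.png')
g8=hole(pickle.load(open('w8.pkl','rb')),'pics/c8.png')
f=cam('wrist');pickle.dump(f,open('w9.pkl','wb'));g9=hole(f,'pics/c9.png')
for n,g in(('7',g7),('8',g8),('9',g9)):
  # vertical gradient peaks at several y
  for y in(43,30,26,22):
    c=int((65-y)*6);col=g[:,c-4:c+5].mean(1);d=np.abs(np.diff(cv2.GaussianBlur(col[:,None],(1,5),0)[:,0]))
    i=[k for k in range(2,len(d)-2) if d[k]==d[k-2:k+3].max() and d[k]>5]
    print(n,y,[(round(-40+k/6,1)) for k in i])
E
```

```text
pics/c7.png hole x,y -24.218012275731823 37.85729461756374 42 42 1412
pics/c8.png hole x,y -9.27687602916961 37.86097388849683 42 43 1417
pics/c9.png hole x,y -5.696126188819299 36.90048712595686 42 43 1437
7 43 [-34.5, -33.0, -31.5, -3.8, 10.7, 12.7]
7 30 [-37.7, -33.8, -32.7, -31.5, -3.3, -0.2, 10.7, 13.8]
7 26 [-33.3, -31.5, 11.2, 12.7]
7 22 [-34.8, -31.3, -24.7, -23.8, 11.2, 12.7]
8 43 [-19.5, -17.8, -16.5, 11.3, 13.5]
8 30 [-37.7, -18.8, -17.8, -16.5, 11.5, 14.0]
8 26 [-18.3, -16.5, 17.3]
8 22 [-18.2, -16.5, -9.8, -9.0, 13.7]
9 43 [-15.3, -14.0, -13.0, 15.0]
9 30 [-37.7, -15.0, -14.2, -12.8, 15.2]
9 26 [-15.8, -12.8, 17.3]
9 22 [-39.2, -15.3, -12.8, -6.2, -5.2, 15.3]
```

```bash
python3 -m pendant '[0.014,-0.009,0,0,0.01,-0.006,0,0,0,0,0,0,0,0,0,0,-0.1,0.065,0,0,-0.2,0.13,0,0,0,0,0.2,0,0,0,0.4,0,0,0,0.6,0,0,0,0.4,0]'
python3 - <<'E'
from inj import *
import pickle
f=pickle.load(open('w4.pkl','rb'));V=lambda x,y:(130+x/2.1,50+y/2.1)
np.set_printoptions(precision=2,suppress=True)
print('knob top',toj(onz(f,[V(140,104)],p[2]+.078)),'pivot',toj(onz(f,[V(432,122)],p[2]+.054)))
t=tool();print(t)
P=np.array([-20.3,72])
prev=t[0]
for q in [1.5,1.35,1.2,1.05,.9,.75,.6,.45,.3,.2,.1,.0]:
    d=np.array([np.cos(q),-np.sin(q)]);k=P+86*np.array([-np.sin(q),-np.cos(q)])
    c=k-7*d-np.array([7*np.cos(q),-11*np.sin(q)])
    print(q,k,c,mv(*(c-prev)));prev=c
E
```

```text
time_s: 24.35
tool_pos: [0.5542, -0.1019, 0.1182]
ee_rot: [0.879, 0.477, 0.001, 0.001]
force: [-0.1, 0.1, -0.1]
opening: 0.0
gripper_force: 0.0
knob top [[-104.92   77.3 ]] pivot [[-20.6   71.65]]
(array([-27.45,   1.81]), np.float64(0.11822413228461552), np.float64(-0.20298010164164282), array([-0.06,  0.13, -0.07]))
1.5 [-106.08   65.92] [-107.07   83.87] [-0.75  3.74]
1.35 [-104.21   53.17] [-107.28   70.73] [-0.24 -0.36]
1.2 [-100.46   40.84] [-105.53   57.61] [-0.19 -0.4 ]
1.05 [-94.9   29.21] [-101.86   44.82] [-0.13 -0.42]
0.9 [-87.67  18.54] [-96.37  32.64] [-0.07 -0.44]
0.75 [-78.92   9.07] [-89.16  21.34] [-0.   -0.45]
0.6 [-68.86   1.02] [-80.41  11.18] [ 0.06 -0.44]
0.45 [-57.71  -5.44] [-70.31   2.39] [ 0.12 -0.43]
0.3 [-45.71 -10.16] [-59.09  -4.84] [ 0.18 -0.41]
0.2 [-37.39 -12.29] [-51.11  -8.71] [ 0.15 -0.25]
0.1 [-28.89 -13.57] [-42.82 -11.77] [ 0.18 -0.24]
0.0 [-20.3 -14. ] [-34.3 -14. ] [ 0.2  -0.22]
```

```bash
python3 -m pendant '[-0.072,0.856,0,0,-0.072,0.856,0,0,-0.072,0.856,0,0,-0.072,0.856,0,0,-0.072,0.856,0,0,0,0,0,0,0,0,-0.2,0,0,0,-0.4,0,0,0,-0.4,0,0,0,0,0]'
python3 - <<'E'
from inj import *
t=tool();print(t,t[3][:2]@ex,t[3][:2]@ey)
for c in [(-107.07,83.87),(-107.3,70.7)]: print(mv(*(np.array(c)-t[0])))
E
```

```text
time_s: 25.6
tool_pos: [0.5423, 0.0264, 0.0846]
ee_rot: [0.879, 0.477, -0.001, -0.001]
force: [0.6, 0.7, -0.0]
opening: -0.005
gripper_force: 0.0
(array([-106.86888775,  103.18257805]), np.float64(0.08460003403983932), np.float64(-0.22697937097970566), array([ 0.58737541,  0.68961538, -0.01060706])) 0.1208871592437709 0.8977558335720816
[-0.35392428 -0.53777315]
[-0.59788206 -0.90282709]
```

```bash
python3 -m pendant '[-0.18,-0.27,0,0,-0.18,-0.27,0,0,-0.12,-0.18,0,0,-0.12,-0.18,0,0,-0.095,-0.2,0,0,-0.095,-0.2,0,0,-0.065,-0.21,0,0,-0.065,-0.21,0,0,-0.035,-0.22,0,0,-0.035,-0.22,0,0]'
python3 - <<'E'
from inj import *
import pickle
t=tool();print(t,t[3][:2]@ex,t[3][:2]@ey)
f=cam('top');pickle.dump(f,open('t1.pkl','wb'))
E
```

```text
time_s: 26.85
tool_pos: [0.5131, -0.0385, 0.0862]
ee_rot: [0.879, 0.478, -0.0, -0.0]
force: [1.4, 0.5, 0.4]
opening: 0.003
gripper_force: 0.4
(array([-96.27327674,  32.83013562]), np.float64(0.08616463477731844), np.float64(-0.20113679073067203), array([1.42137853, 0.46105856, 0.39134442])) 0.9459441010790256 1.1567547993590752
```

```bash
python3 -m pendant '[0,-0.225,0,0,0,-0.225,0,0,0.03,-0.22,0,0,0.03,-0.22,0,0,0.06,-0.215,0,0,0.06,-0.215,0,0,0.09,-0.205,0,0,0.09,-0.205,0,0,0.075,-0.125,0,0,0.075,-0.125,0,0]'
python3 - <<'E'
from inj import *
import pickle
t=tool();print(t,t[3][:2]@ex,t[3][:2]@ey)
f=cam('wrist');pickle.dump(f,open('w10.pkl','wb'))
u=proj(f,[np.r_[p[:2]+(ex*k[0]+ey*k[1])/1000,p[2]+.078] for k in [(-37.4,-12.3),(-20.3,72)]]);print(u,t[0])
# keeper bar direction: knob black blob
g=cv2.cvtColor(f['frame'],cv2.COLOR_BGR2GRAY)
from warp import warp
warp(f,p,'pics/c10.png',x0=-70,x1=20,z=.053,k=4)
h=cv2.cvtColor(cv2.imread('pics/c10.png'),cv2.COLOR_BGR2GRAY)
for y in(60,50,40,30,20):
    c=int((65-y)*4);col=h[:,c-2:c+3].mean(1);d=np.diff(cv2.GaussianBlur(col[:,None],(1,5),0)[:,0])
    print(y,[(round(-70+k/4,1),int(d[k])) for k in range(2,len(d)-2) if abs(d[k])==abs(d[k-2:k+3]).max() and abs(d[k])>6])
E
```

```text
time_s: 28.15
tool_pos: [0.5287, -0.0977, 0.0861]
ee_rot: [0.879, 0.478, -0.0, -0.0]
force: [-0.4, 1.2, 0.3]
opening: -0.0
gripper_force: 0.3
(array([-51.1882887 ,  -8.56800524]), np.float64(0.08614934022258096), np.float64(-0.20124685870257508), array([-0.4107235 ,  1.20447457,  0.31851696])) -0.9970721841701211 0.7907590262320432
[[353.26605301 273.29306698]
 [401.05028515  87.06338017]] [-51.1882887   -8.56800524]
60 [(-66.5, 12), (-32.0, -11), (-29.5, -17), (-28.0, 27), (-17.0, -8), (-16.0, 7), (8.8, -13), (11.8, -9), (14.5, -27), (15.2, 16)]
50 [(-66.5, 12), (-33.5, -14), (-30.8, -18), (-29.0, 28), (-18.2, -7), (8.5, -8), (13.2, -10), (16.0, -8)]
40 [(-66.5, 12), (-34.0, -16), (-31.8, -16), (-30.2, 26), (-18.5, -10), (-16.0, -17), (-14.5, 28), (-10.2, -16), (-4.2, 19), (14.2, -17)]
30 [(-68.2, 10), (-66.5, 11), (-36.2, -15), (-33.0, -16), (-31.2, 25), (-20.2, -7), (-19.2, 6), (-17.8, -16), (-16.0, -14), (-14.2, 23), (13.0, -25)]
20 [(-69.5, 19), (-68.2, 10), (-66.5, 12), (-37.5, -10), (-34.0, -12), (-32.5, 22), (-18.2, -13), (-16.0, -12), (-14.2, 22), (-7.8, -11), (-6.5, 12), (13.0, -29)]
```

```bash
python3 -m pendant '[0.024,-0.024,0,0,0.024,-0.024,0,0,0.024,-0.024,0,0,0.024,-0.024,0,0,0.024,-0.024,0,0,0.024,-0.024,0,0,0.024,-0.024,0,0,0.024,-0.024,0,0,0,0,0,0,0,0,0,0]'
cat > bar.py <<'E'
from inj import *
import pickle
from warp import warp
t=tool();print(t,t[3][:2]@ex,t[3][:2]@ey)
f=cam('wrist')
warp(f,p,'pics/c11.png',x0=-70,x1=20,z=.053,k=4)
h=cv2.cvtColor(cv2.imread('pics/c11.png'),cv2.COLOR_BGR2GRAY)
for y in(60,50,40,30,20):
    c=int((65-y)*4);col=h[:,c-2:c+3].mean(1);d=np.diff(cv2.GaussianBlur(col[:,None],(1,5),0)[:,0])
    print(y,[(round(-70+k/4,1),int(d[k])) for k in range(2,len(d)-2) if abs(d[k])==abs(d[k-2:k+3]).max() and abs(d[k])>10 and -45<-70+k/4<0])
E
python3 bar.py
```

```text
time_s: 29.45
tool_pos: [0.5343, -0.1033, 0.0862]
ee_rot: [0.879, 0.477, 0.0, 0.0]
force: [0.9, -0.9, 0.5]
opening: -0.005
gripper_force: 0.0
(array([-43.40250143, -10.18830261]), np.float64(0.08621659075002219), np.float64(-0.20470382499293294), array([ 0.85194561, -0.89286105,  0.50047297])) 1.19955202683289 -0.2899777784242716
60 [(-30.8, -15), (-28.0, -14), (-26.8, 28)]
50 [(-31.0, -16), (-28.2, -14), (-27.0, 28)]
40 [(-31.2, -15), (-28.5, -14), (-27.2, 27), (-15.8, -33), (-14.2, 30), (-10.0, -16), (-4.2, 16)]
30 [(-31.5, -12), (-28.8, -15), (-27.5, 26), (-16.0, -30), (-14.2, 28)]
20 [(-31.5, -16), (-29.0, -14), (-27.5, 25), (-16.0, -24), (-14.0, 23), (-7.5, -11), (-6.2, 11)]
```

```bash
python3 -m pendant '[0.014,-0.009,0,0,0.014,-0.009,0,0,0.014,-0.009,0,0,0.014,-0.009,0,0,0.014,-0.009,0,0,0.014,-0.009,0,0,0,0,0,0,0,0,0,0,0,0,0,0,0,0,0,0]'
python3 bar.py
```

```text
time_s: 30.75
tool_pos: [0.5368, -0.1049, 0.0862]
ee_rot: [0.879, 0.478, -0.0, -0.0]
force: [-3.1, 0.4, -0.8]
opening: -0.004
gripper_force: 1.3
(array([-40.50218355, -10.1690576 ]), np.float64(0.0861751821937221), np.float64(-0.2016421892752902), array([-3.07529259,  0.41619771, -0.76581261])) -2.811514123444707 -1.3137858881340383
60 [(-30.5, -14), (-27.8, -13), (-26.5, 27)]
50 [(-30.8, -15), (-27.5, -14), (-26.2, 29)]
40 [(-30.8, -15), (-27.5, -14), (-26.2, 26), (-15.0, -23), (-13.8, 22), (-9.8, -18), (-4.2, 18)]
30 [(-30.5, -14), (-27.2, -13), (-26.0, 25), (-15.0, -24), (-13.8, 22)]
20 [(-27.2, -14), (-26.0, 26), (-14.8, -18), (-13.5, 19), (-7.2, -10), (-6.2, 12)]
```

Contact is just starting and the bar is parallel to the leaf. I press a little more to make sure it is against its stop, then back off and rise.

```bash
python3 -m pendant '[0.014,-0.009,0,0,0.014,-0.009,0,0,0.014,-0.009,0,0,0,0,0,0,0,0,0,0,0,0,0,0,0,0,0,0,0,0,0,0,0,0,0,0,0,0,0,0]'
python3 bar.py
```

```text
time_s: 32.05
tool_pos: [0.5373, -0.1052, 0.0859]
ee_rot: [0.879, 0.478, -0.001, -0.001]
force: [-10.6, 5.9, 3.7]
opening: -0.004
gripper_force: 6.0
(array([-39.83051477, -10.19433666]), np.float64(0.08594676939337267), np.float64(-0.19555280153716126), array([-10.62868432,   5.87480416,   3.69614941])) -12.117208424047263 -0.8096384144076868
60 [(-30.5, -16), (-27.5, -12), (-26.2, 27), (-15.5, -10)]
50 [(-30.8, -13), (-27.5, -13), (-26.2, 27)]
40 [(-30.8, -13), (-27.5, -12), (-26.0, 25), (-15.0, -22), (-13.8, 22), (-9.8, -19), (-4.0, 18)]
30 [(-30.5, -14), (-27.2, -14), (-26.0, 25), (-15.0, -21), (-13.8, 21)]
20 [(-27.0, -15), (-25.8, 26), (-14.8, -17), (-13.5, 18), (-7.2, -10), (-6.2, 12)]
```

```bash
python3 -m pendant '[-0.1,0.065,0,0,-0.15,0.1,0,0,-0.15,0.1,0,0,0,0,0.3,0,0,0,0.6,0,0,0,0.6,0,0,0,0.6,0,0,0,0.6,0,0,0,0.3,0,0,0,0,0]'
python3 bar.py
python3 - <<'E'
from station import manip
s=manip.state();print(s['tool_pos'],s['force']);print(manip.sign_off())
E
```

```text
time_s: 33.35
tool_pos: [0.5263, -0.0978, 0.1768]
ee_rot: [0.879, 0.478, 0.0, 0.0]
force: [0.7, 0.4, 0.0]
opening: 0.0
gripper_force: 0.0
(array([-53.16639446,  -9.91952805]), np.float64(0.17676980784956092), np.float64(-0.20125063835192236), array([0.68018007, 0.4078021 , 0.03477448])) 0.3514045643660972 0.7109587288593949
60 [(-30.8, -12), (-26.5, 20)]
50 [(-26.2, 18)]
40 [(-26.2, 18), (-15.2, -14), (-13.8, 14), (-9.8, -12), (-4.0, 11)]
30 [(-30.2, -10), (-26.0, 18), (-15.0, -13), (-13.5, 15)]
20 [(-30.0, -10), (-26.0, 17), (-15.0, -13), (-13.2, 13)]
[ 0.52604403 -0.09775151  0.17602318] [-0.0368988  -1.6645887  -0.19832659]
the job is handed in; nothing more can be done
None
```

The seven-toothed leaf is seated fully home in the thread, its centre about 1 mm off the screw's middle, with the keeper arm shut against its stop behind it; I handed the job in at about 33 s with the robot clear of everything.

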